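Show a culture flask to the inspection camera

TASK

Slide the round metal lamp drum along the board, without lifting it, from the outer ring where it stands to the empty middle ring below the inspection camera's view, and let go of it. Then pick the flat-sided flask out of the steel tray and hold it up to the camera in the air over the lamp: cap uppermost, a broad flat face square to the lens (leaned back to match the camera's downward look), the middle of its clear body on the lens axis 180 mm in front of the lens. Finish holding it there, still, in the gripper, and leave the two round bottles and the brown jar undisturbed.

Things in the scene. Friction and masses are not known exactly. Their poses are not given: they have to be found in the camera images.
- lamp: Light drum: plain aluminium cylinder with a flat white top, diameter 56 (57 over the black band near its foot), 55 high, about 0.4 kg, loose on the board, standing on one of the two outer rings. Origin at the centre of its underside, z up. Grip it across its diameter from above.
- jar: Bystander: brown glass jar with a dark steel lid, diameter 48, 85 high, loose, on the other outer ring. Origin at the centre of its underside.
- station: Fixed inspection station: grey board 4 thick, strip 120 (x) by 360 (y), tongue 80 wide along +x to the camera post (22 thick, 285 high, at x = +285). Three white ring marks of 74 outer diameter on the strip: middle one at the origin, outer ones at y = +130 and -130. Origin on the table under the middle ring, x towards the post, y along the rings, z up. Placed and turned anew each time.
- ring (a point): Centre of the middle ring mark, on the board's upper face (4 mm above the table).
- camera_head: Inspection camera, fixed to the post: white box, black lens 34 in diameter. Origin at the centre of the lens front. It looks along its own -x axis, 20 degrees down from level, at the space over the middle ring; its y axis is level (the station's y), its z axis up, leaned 20 degrees. It reaches 115 behind the lens front and 25 to each side of its axis.
- focus (a point): Point in the air on the lens axis, 180 in front of the lens, straight above the middle ring and 180 above the table; axes as camera_head. The middle of the flask's body belongs here, flask x axis along the lens axis (either way round), flask z axis along this z (up, leaned 20 degrees from vertical, away from the camera).
- tray: Steel tray, fixed, 270 (its x) by 110 (its y), rim 24 high, floor 4 thick; flask and bottles stand in it in a row along its x, 80 mm apart, in any order. Origin at the centre of its underside.
- flask: Flat-sided culture flask, loose, standing upright in the tray: clear body 24 thick (its x) by 50 wide (its y) by 65 high (z 0 to 65), short neck, round red screw cap 27 in diameter from z 78 to z 102. About 0.08 kg. The broad flat faces look along its x and -x and are alike. Origin at the centre of its underside, z up to the cap. It stands turned to any yaw. Grip it by the cap.
- flask_mid (a point): Middle of the flask's clear body, 32.5 above its underside.
- flask_cap (a point): Grip point inside the flask's cap, on its axis, 95 above its underside (the cap reaches 7 above and 17 below it).
- bottle_a: Bystander: round clear bottle, body 35 in diameter and 62 high, same cap, 102 high in all, loose, standing in the tray. Origin at the centre of its underside.
- bottle_b: Bystander: like bottle_a.
Not all that is in view belongs to the job. Leave any yellow look-alike of the flask alone.

How it is judged:
By the outcome, as a careful person would: the job done as asked, in the order asked, and still so for the second after the job is handed in, while the arm keeps its last pose, push and grip.
It also fails if it takes over 54 s, if anything falls off the work surface, if the arm or the gripper's body presses on something with over 40 N, if the wrist force passes 120 N, or if a joint passes its speed limit or range.

ROBOT

A 6-joint arm with a two-finger parallel gripper is mounted at the origin on the work surface. World frame = base frame: x ahead of the robot, y to its left, z up, the work surface at z = 0. Lengths are in m, angles in rad, forces in N, time in s.
With the tool pointing down it reaches from about 0.275 to 0.725 m from the base axis. Payload 15.9 kg.
Tool frame: the origin (TCP) lies on the centre line of the jaws, within the pads' length; the fingertips stand ctrl.tcp_to_tips ahead of it and the grasp point (between the pads) lies 6 mm ahead of it (ctrl.tcp_to_tips is the distance from the TCP to the fingertips, in m); z points along the fingers, y is the line along which they close (so a half turn about z gives the same grasp; the last joint's range is limited). The gripper opens to 85 mm and grips with 20 to 120 N. Pads are 22 mm wide; open, the fingers measure 114 mm over their backs; the gripper's body (76 mm by 85 mm) begins 54 mm behind the grasp point. The pads swing forward as they close: fully open they stand 13 mm farther back than shut.
Start: joints at [1.162, 0.213, -0.034, 1.323, 0, 1.571], TCP at [0.199, 0.459, 0.256] pointing down, gripper open.
Joint ranges: [-2.98, 2.98], [-0.74, 1.72], [-1.14, 1.35], [-2.1, 2.04], [-1.57, 1.44], [-3.14, 3.14]. Speed limits (rad/s): [1.89, 1.89, 2.39, 2.57, 3.14, 3.14].

INTERFACE

Orientations are given as a unit quaternion [w, x, y, z].
In Python, from bench import ctrl gives the robot as it stands.
- The arm moves only by the tool step_arm, never from a script. Its argument "motion" is a list of rows, each a list of 4 numbers: the shift along the tool's x, y, z scaled (see below), then the turn about the tool's z scaled (see below). In form: [[dx, dy, dz, twist], ...]. A call has exactly 10 rows; each row is the pose to reach, as a shift and turn from the pose commanded when the call began, along the tool's axes at that moment; what a row does not reach only later rows make up. The controller multiplies each number of a shift by 10 cm and each number of a turn by 0.5 rad. A row lasts 1/12 s, in which the tool goes at most 41.7 mm and 7.16 degrees, less where a joint would pass 70% of its speed; a pose out of reach is approached as far as the arm can. A call with a number of a shift or a turn outside -1 to 1 is refused whole. A call with a gripper value outside its range is refused whole. "grip" is the opening, from -1 (shut) to 1 (fully open), set as the call begins (left out, the last holds). The fingers move at their own pace and stop on an object; "newtons" is the grip in N (left out, the last holds). Time passes only in rows, so rows that repeat a pose let the fingers close, or fill a call up. It gives the time, the measured TCP pose, the force, the opening and the grip force at its end, in the units of the state.
- ctrl.get_obs(): the state, without advancing time (a new reading comes with each control period).
- ctrl.camera(name): name is "scene" or "side" or "wrist"; returns (picture, depth): 384x512x3 uint8, red, green, blue; 384x512 float32, m along the optical axis (not along the pixel's ray), 0 where there is no reading.
- ctrl.calibration(name): a dict with "fx", "fy", "cx", "cy" (pixels), "distortion" ([k1, k2, p1, p2, k3] as OpenCV has them; the pictures are not rectified), "extrinsics" (4x4, takes a point from camera to world coordinates); the wrist camera has in their place "T_tool_cam" (4x4, takes a point from camera to tool coordinates, whose origin is the TCP and whose axes are the flange's). Camera axes: x right, y up, looking along -z (the intrinsics and any distortion apply to the point x, -y, -z); pixel columns grow to the right and rows downward; lengths in m; the calibration is good to about 2 mm. A picture is of the moment at which its call begins: read the wrist's pose just before it. calibration takes no time and is no camera call.
- ctrl.job_done(): hands the job in; it is judged then, once.
Trained networks look in the newest picture that a camera, given by its name, has taken for a name from the list of things; names that differ only in an ending like _2 or _b are one class to them, and where a whole thing is asked for, a point or a joint stands for the part that bears it (a point fixed in the world has none). Each returns a list of dicts, best first, with "confidence" (0 to 1); they miss things now and then, are a little off and sometimes report something else, mostly with a low value. They report only what shows in the picture. A call takes as long as a camera call. They do not tell look-alikes from the thing itself.
- ctrl.trace(camera, query): "pixels" (384x512 bool, what is visible of it).
- ctrl.pinpoint(camera, query): "position" ([x, y, z] in m, in world coordinates, good to about 4 mm: a listed point, or the origin of a listed thing).
The state is a dict: "time_s": time; "joint_positions": joint angles; "joint_velocities": joint speeds; "joint_torque": joint torques, N m; "tcp_pos": TCP position; "tcp_rot": TCP orientation; "wrist_force": force on the tool from outside, world axes, zero at the start; "moment": the same for the moment, N m; "grip_width": opening from 0.0 (shut) to 1.0 (fully open); "gripper_force": force on a finger pad.
Only numpy, scipy, OpenCV 4.12 (cv2) and the standard library are available. Lean on these libraries where they do the work, as an engineer would, in place of code of your own. Each camera call takes 0.05 s, during which the arm holds its last target. There are 200 camera calls.

## Working session

There is one attempt and no reset: what is moved stays moved. The work goes in short steps, Python scripts to look and compute and a tool call to move; the robot and the scene stay as the last step left them, time stands still between calls to the robot, and variables do not carry over. Pictures are saved under pics/ and viewed, at most 10 in all, crops included, and the job is handed in when it is done.

Besides the shell and the picture viewer there is one more tool, called in YAML: its name, and indented under it one key for each argument. step_arm: Moves the arm, as the interface text tells. Its arguments: {"type":"object","properties":{"motion":{"type":"array","items":{"type":"array","items":{"type":"number","minimum":-1,"maximum":1}}},"grip":{"type":"number"},"newtons":{"type":"number"}},"required":["motion"]}

```bash
ls; mkdir -p pics
cat > h.py <<'E'
import numpy as np, cv2
from bench import ctrl
from scipy.spatial.transform import Rotation as R
def rot(q): return R.from_quat(np.r_[q[1:],q[0]]).as_matrix()
def cal(n,o=None):
    c=ctrl.calibration(n); K=np.array([[c['fx'],0,c['cx']],[0,c['fy'],c['cy']],[0,0,1]])
    if n=='wrist':
        T=np.eye(4);T[:3,:3]=rot(o['tcp_rot']);T[:3,3]=o['tcp_pos'];T=T@np.array(c['T_tool_cam'])
    else: T=np.array(c['extrinsics'])
    return K,np.array(c['distortion'],float),T
def unproj(px,z,C):
    K,d,T=C; u=cv2.undistortPoints(np.float64(px).reshape(-1,1,2),K,d)[:,0]; z=np.ravel(z)
    p=np.c_[u[:,0]*z,-u[:,1]*z,-z]; return p@T[:3,:3].T+T[:3,3]
def proj(P,C):
    K,d,T=C; p=(np.atleast_2d(P)-T[:3,3])@T[:3,:3]; p=p*[1,-1,-1]
    return cv2.projectPoints(p,np.zeros(3),np.zeros(3),K,d)[0][:,0]
def save(im,n): cv2.imwrite('pics/'+n+'.png',im[...,::-1])
E
python3 - <<'E'
from h import *
o=ctrl.get_obs(); print({k:np.round(v,3) for k,v in o.items()}, ctrl.tcp_to_tips)
for n in('scene','side'):
    im,d=ctrl.camera(n); save(im,n)
    for q in['lamp','jar','station','ring','camera_head','focus','tray','flask','flask_cap','flask_mid','bottle_a']:
        print(n,q,[(np.round(r['position'],3).tolist(),round(r['confidence'],2)) for r in ctrl.pinpoint(n,q)][:4])
a=cv2.imread('pics/scene.png');b=cv2.imread('pics/side.png');cv2.imwrite('pics/both.png',cv2.resize(np.vstack([a,b]),(400,600)))
E
```

```text
pics
{'time_s': np.float64(0.0), 'joint_positions': array([ 1.162,  0.213, -0.035,  1.323, -0.   ,  1.571]), 'joint_velocities': array([-0.001, -0.001,  0.   ,  0.   ,  0.001,  0.002]), 'joint_torque': array([-4.0000e-03, -6.8616e+01,  4.8712e+01,  1.8000e-02, -0.0000e+00,
        0.0000e+00]), 'tcp_pos': array([0.199, 0.459, 0.256]), 'tcp_rot': array([-0.   ,  0.203,  0.979, -0.001]), 'wrist_force': array([ 0.466,  0.372, -0.172]), 'moment': array([-0.044,  0.04 ,  0.031]), 'gripper_force': np.float64(0.0), 'grip_width': np.float64(0.998)} 0.025
scene lamp [([0.564, -0.04, 0.004], 0.75)]
scene jar [([0.503, -0.293, 0.004], 0.73)]
scene station [([0.54, -0.171, -0.001], 0.73)]
scene ring [([0.536, -0.17, 0.003], 0.56), ([0.563, -0.042, 0.005], 0.38)]
scene camera_head [([0.705, -0.213, 0.243], 0.84)]
scene focus []
scene tray [([0.524, 0.222, -0.001], 0.79)]
scene flask [([0.524, 0.218, 0.002], 0.87), ([0.468, 0.359, -0.0], 0.68), ([0.536, -0.17, 0.007], 0.62)]
scene flask_cap [([0.475, 0.364, 0.092], 0.77)]
scene flask_mid [([0.48, 0.361, 0.029], 0.7), ([0.523, 0.213, 0.042], 0.57)]
scene bottle_a [([0.442, 0.233, 0.003], 0.6), ([0.604, 0.204, 0.008], 0.52)]
side lamp [([0.567, -0.046, 0.003], 0.91), ([0.523, 0.219, -0.004], 0.64)]
side jar [([0.505, -0.294, 0.004], 0.97), ([0.526, 0.215, 0.038], 0.24)]
side station [([0.541, -0.171, 0.002], 0.63)]
side ring [([0.537, -0.168, 0.005], 0.89)]
side camera_head [([0.704, -0.207, 0.243], 0.82)]
side focus []
side tray [([0.524, 0.218, -0.002], 0.75)]
side flask [([0.476, 0.363, 0.002], 0.63), ([0.522, 0.208, 0.005], 0.6)]
side flask_cap [([0.526, 0.214, 0.098], 0.65), ([0.474, 0.364, 0.096], 0.65)]
side flask_mid [([0.526, 0.214, 0.036], 0.81), ([0.473, 0.358, 0.037], 0.79)]
side bottle_a [([0.605, 0.206, 0.001], 0.79), ([0.442, 0.235, 0.006], 0.73)]
```

View pics/scene.png

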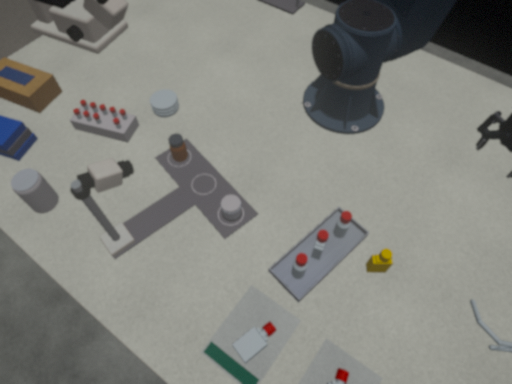

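View pics/side.png

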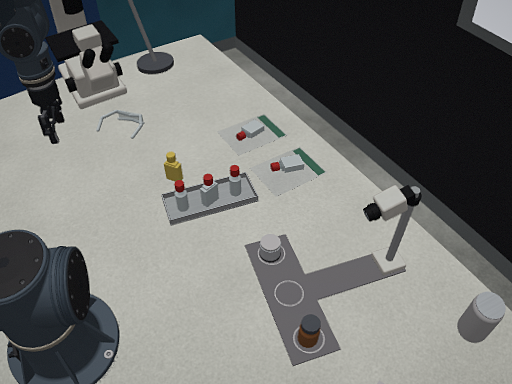

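```bash
cat > m.py <<'E'
from h import *
def pts(n,q,o=None,k=0,im=None):
    if im is None: im,d=ctrl.camera(n)
    else: im,d=im
    out=[]
    for r in ctrl.trace(n,q):
        v,u=np.nonzero(r['pixels']&(d>0))
        if len(u): out.append((r['confidence'],unproj(np.c_[u,v],d[v,u],cal(n,o)),np.c_[u,v]))
    return out
E
python3 - <<'E'
from m import *
for n in('scene','side'):
    I=ctrl.camera(n)
    for q in('lamp','jar','bottle_a','flask'):
        for c,P,uv in pts(n,q,im=I)[:3]:
            zt=np.percentile(P[:,2],95); S=P[P[:,2]>zt-.006]
            mec=cv2.minEnclosingCircle(S[:,:2].astype(np.float32))
            print(n,q,round(c,2),len(P),'zt',round(zt,4),'top mean',S[:,:2].mean(0).round(4),len(S),'mec',np.round(mec[0],4),round(mec[1],4))
            if q=='flask':
                B=P[(P[:,2]>.01)&(P[:,2]<.065)]; e,V=np.linalg.eigh(np.cov(B[:,:2].T)); print('  body',B.mean(0).round(3),e**.5,V[:,1])
E
```

```text
scene lamp 0.79 462 zt 0.0587 top mean [ 0.5691 -0.0415] 268 mec [ 0.5688 -0.0424] 0.0268
scene jar 0.77 395 zt 0.089 top mean [ 0.5086 -0.2941] 142 mec [ 0.5094 -0.2949] 0.0223
scene bottle_a 0.91 333 zt 0.1062 top mean [0.4439 0.2325] 84 mec [0.4435 0.2318] 0.0139
scene bottle_a 0.77 321 zt 0.1063 top mean [0.6063 0.203 ] 100 mec [0.6056 0.2027] 0.0136
scene flask 0.83 319 zt 0.1061 top mean [0.5238 0.2118] 95 mec [0.5236 0.2119] 0.0137
  body [0.546 0.218 0.039] [0.00209535 0.00704086] [-0.32292767  0.94642365]
scene flask 0.6 554 zt 0.101 top mean [0.4765 0.36  ] 104 mec [0.4759 0.3598] 0.0139
  body [0.485 0.359 0.043] [0.00560681 0.01746145] [-0.39160425  0.92013375]
scene flask 0.33 1288 zt 0.2893 top mean [ 0.7795 -0.2255] 327 mec [ 0.7815 -0.2296] 0.032
  body [nan nan nan] [nan nan] [nan nan]
side lamp 0.73 553 zt 0.0597 top mean [ 0.5653 -0.0439] 277 mec [ 0.5661 -0.0427] 0.0281
side jar 0.82 648 zt 0.0893 top mean [ 0.5047 -0.2954] 281 mec [ 0.5057 -0.2954] 0.0227
side bottle_a 0.69 301 zt 0.1055 top mean [0.6029 0.2   ] 54 mec [0.6027 0.2011] 0.0137
side bottle_a 0.66 311 zt 0.1051 top mean [0.4426 0.2306] 57 mec [0.4433 0.2306] 0.0161
side flask 0.7 410 zt 0.1014 top mean [0.4748 0.3564] 57 mec [0.4629 0.3109] 0.067
  body [0.473 0.35  0.04 ] [0.00551949 0.01664419] [-0.71422169  0.69991955]
side flask 0.66 432 zt 0.1053 top mean [0.5213 0.2094] 60 mec [0.5231 0.2116] 0.0162
  body [0.519 0.203 0.038] [0.00763008 0.01702692] [-0.98628377 -0.16505853]
  avg = a.mean(axis, **keepdims_kw)
  ret = um.true_divide(
<stdin>:10: RuntimeWarning: Degrees of freedom <= 0 for slice
  c *= np.true_divide(1, fact)
  c *= np.true_divide(1, fact)
<stdin>:10: RuntimeWarning: Mean of empty slice.
```

step_arm:
  motion:
    - [-0.1, -0.03, 0, -0.03]
    - [-0.2, -0.05, 0, -0.07]
    - [-0.3, -0.08, 0, -0.1]
    - [-0.4, -0.1, 0, -0.14]
    - [-0.5, -0.13, 0, -0.17]
    - [-0.6, -0.15, 0, -0.21]
    - [-0.7, -0.18, 0, -0.24]
    - [-0.8, -0.2, 0, -0.28]
    - [-0.9, -0.23, 0, -0.32]
    - [-1, -0.25, 0, -0.346]
  grip: 1
  newtons: 30

```text
time_s: 2.53
tcp_pos: [0.2809, 0.3957, 0.2564]
tcp_rot: [0.0, 0.117, 0.993, -0.0]
wrist_force: [0.8, 0.7, 0.5]
grip_width: 1.0
gripper_force: 0.0
```

```bash
cat > g.py <<'E'
from h import *
import sys
o=ctrl.get_obs(); M=rot(o['tcp_rot']); t=np.array(eval(sys.argv[1])); d=(M.T@(t-o['tcp_pos']))*10
print('t',o['time_s'],'tcp',np.round(o['tcp_pos'],4),'units',d.round(3),'ty ang',np.degrees(np.arctan2(M[1,1],M[0,1])).round(2),'j6',o['joint_positions'].round(2),'w',o['grip_width'],'F',o['wrist_force'].round(1))
E
python3 g.py "[.523,.211,.256]"
```

```text
t 2.5333 tcp [0.2809 0.3957 0.2564] units [-2.784 -1.233  0.004] ty ang 76.56 j6 [ 0.95  0.18 -0.07  1.32 -0.    1.19] w 0.9999915512157678 F [0.8 0.7 0.5]
```

step_arm:
  motion:
    - [-0.1, -0.045, 0, 0]
    - [-0.2, -0.09, 0, 0]
    - [-0.3, -0.135, 0, 0]
    - [-0.4, -0.18, 0, 0]
    - [-0.5, -0.225, 0, 0]
    - [-0.6, -0.27, 0, 0]
    - [-0.7, -0.315, 0, 0]
    - [-0.8, -0.36, 0, 0]
    - [-0.9, -0.4, 0, 0]
    - [-1, -0.45, 0, 0]

```text
time_s: 3.37
tcp_pos: [0.3682, 0.3284, 0.2563]
tcp_rot: [-0.0, 0.118, 0.993, 0.0]
wrist_force: [0.4, 0.3, 0.3]
grip_width: 1.003
gripper_force: 0.0
```

step_arm:
  motion:
    - [-0.1, -0.045, 0, 0]
    - [-0.2, -0.09, 0, 0]
    - [-0.3, -0.135, 0, 0]
    - [-0.4, -0.18, 0, 0]
    - [-0.5, -0.225, 0, 0]
    - [-0.6, -0.27, 0, 0]
    - [-0.7, -0.315, 0, 0]
    - [-0.8, -0.36, 0, 0]
    - [-0.9, -0.4, 0, 0]
    - [-1, -0.45, 0, 0]

```text
time_s: 4.2
tcp_pos: [0.4549, 0.2613, 0.2563]
tcp_rot: [0.0, 0.118, 0.993, 0.0]
wrist_force: [-0.0, 0.2, 0.0]
grip_width: 0.996
gripper_force: 0.0
```

```bash
cat > w.py <<'E'
from m import *
import sys
o=ctrl.get_obs(); I=ctrl.camera('wrist'); save(I[0],sys.argv[1]); C=cal('wrist',o)
print(o['tcp_pos'].round(4))
for q in sys.argv[2:]:
    print(q,[(np.round(r['position'],4).tolist(),round(r['confidence'],2)) for r in ctrl.pinpoint('wrist',q)][:3])
    for c,P,uv in pts('wrist',q,o,im=I)[:3]:
        zt=np.percentile(P[:,2],95); S=P[P[:,2]>zt-.006]; mec=cv2.minEnclosingCircle(S[:,:2].astype(np.float32))
        print('  tr',round(c,2),len(P),'px',uv.min(0),uv.max(0),'zt',round(zt,4),'top',S[:,:2].mean(0).round(4),'mec',np.round(mec[0],4),round(mec[1],4))
        if 'flask' in q:
            B=P[(P[:,2]>.058)&(P[:,2]<.075)]; 
            if len(B)>9: print('  shoulder',len(B),B.mean(0).round(4),[np.round(x,4) for x in cv2.minAreaRect((B[:,:2]*1000).astype(np.float32))])
E
python3 w.py w1 flask bottle_a tray
```

```text
[0.4549 0.2613 0.2563]
flask [([0.5241, 0.2145, 0.0015], 0.89), ([0.525, 0.2135, 0.0374], 0.74), ([0.4748, 0.3626, 0.0022], 0.56)]
  tr 0.78 1717 px [215 200] [251 264] zt 0.107 top [0.5212 0.2133] mec [0.5222 0.2125] 0.0142
  shoulder 422 [0.5121 0.2153 0.068 ] [array([521.5048, 213.6901]), array([49.4116, 23.6868]), np.float64(18.0394)]
  tr 0.65 1989 px [315 142] [371 194] zt 0.1029 top [0.4731 0.3599] mec [0.4735 0.3604] 0.0143
  shoulder 606 [0.47   0.3579 0.0663] [array([473.512 , 360.0615]), array([23.6894, 49.8467]), np.float64(33.72)]
bottle_a [([0.4427, 0.2308, 0.0026], 0.91), ([0.6033, 0.201, 0.0022], 0.61)]
  tr 0.84 1198 px [215 147] [248 193] zt 0.1072 top [0.4418 0.2339] mec [0.4426 0.2334] 0.0142
  tr 0.56 1354 px [230 258] [255 321] zt 0.1069 top [0.6023 0.2044] mec [0.6037 0.2038] 0.0143
tray [([0.5212, 0.222, -0.0021], 0.59)]
  tr 0.69 10920 px [191 118] [281 302] zt 0.0245 top [0.5046 0.2211] mec [0.5245 0.2209] 0.1448
```

View pics/w1.png

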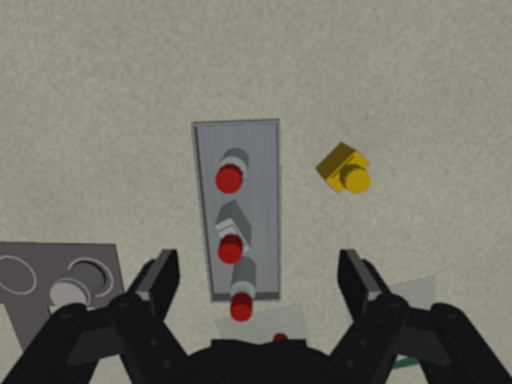

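step_arm:
  motion:
    - [-0.06, -0.1, 0, 0]
    - [-0.12, -0.2, 0, 0]
    - [-0.18, -0.3, 0, 0]
    - [-0.24, -0.4, 0, 0]
    - [-0.3, -0.5, 0, 0]
    - [-0.36, -0.6, 0, 0]
    - [-0.42, -0.7, 0, 0]
    - [-0.48, -0.8, 0, 0]
    - [-0.54, -0.9, 0, 0]
    - [-0.6, -1, 0, 0]

```text
time_s: 5.38
tcp_pos: [0.4893, 0.1494, 0.2563]
tcp_rot: [-0.0, 0.118, 0.993, -0.0]
wrist_force: [-0.0, -0.4, 0.1]
grip_width: 1.002
gripper_force: 0.0
```

step_arm:
  motion:
    - [-0.06, -0.1, 0.05, 0]
    - [-0.12, -0.2, 0.1, 0]
    - [-0.18, -0.3, 0.15, 0]
    - [-0.24, -0.4, 0.2, 0]
    - [-0.3, -0.5, 0.25, 0]
    - [-0.36, -0.6, 0.3, 0]
    - [-0.42, -0.7, 0.35, 0]
    - [-0.48, -0.8, 0.4, 0]
    - [-0.54, -0.9, 0.45, 0]
    - [-0.6, -1, 0.5, 0]

```text
time_s: 6.22
tcp_pos: [0.5243, 0.0382, 0.2058]
tcp_rot: [0.0, 0.118, 0.993, 0.0]
wrist_force: [-0.3, -0.0, 0.0]
grip_width: 1.001
gripper_force: 0.0
```

```bash
python3 w.py w2 lamp ring jar; python3 g.py "[.566,-.0425,.048]"
```

```text
[0.5243 0.0382 0.2058]
lamp [([0.5694, -0.0397, 0.0046], 0.88)]
  tr 0.9 2617 px [171 199] [226 262] zt 0.0604 top [ 0.565 -0.041] mec [ 0.5665 -0.0423] 0.0266
ring [([0.5414, -0.169, 0.0025], 0.91)]
  tr 0.56 19670 px [  0 175] [244 383] zt 0.0061 top [ 0.5506 -0.1589] mec [ 0.6312 -0.1622] 0.2108
jar [([0.5013, -0.2973, 0.0026], 0.89), ([0.5436, -0.1667, 0.0024], 0.54)]
  tr 0.56 636 px [  0 203] [ 21 244] zt 0.0381 top [ 0.5144 -0.2747] mec [ 0.5147 -0.2806] 0.0178
t 6.5667 tcp [0.524  0.0398 0.2066] units [-0.599 -0.703  1.586] ty ang 76.52 j6 [ 0.08  0.28 -0.07  1.22  0.    0.31] w 1.000217889978802 F [ 1.2 -0.2  0.2]
```

View pics/w2.png

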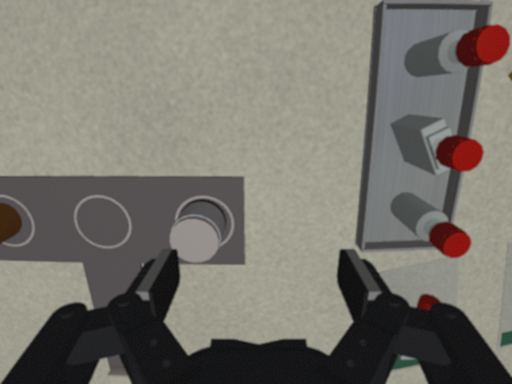

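step_arm:
  motion:
    - [-0.06, -0.07, 0.06, 0]
    - [-0.12, -0.14, 0.12, 0]
    - [-0.18, -0.21, 0.18, 0]
    - [-0.24, -0.28, 0.24, 0]
    - [-0.32, -0.37, 0.3, 0]
    - [-0.4, -0.46, 0.36, 0]
    - [-0.48, -0.56, 0.42, 0]
    - [-0.55, -0.66, 0.48, 0]
    - [-0.6, -0.71, 0.54, 0]
    - [-0.6, -0.71, 0.6, 0]

```text
time_s: 7.4
tcp_pos: [0.5663, -0.0452, 0.1455]
tcp_rot: [0.0, 0.118, 0.993, -0.0]
wrist_force: [0.1, -0.5, -0.8]
grip_width: 0.998
gripper_force: 0.0
```

step_arm:
  motion:
    - [0, 0, 0.12, 0]
    - [0, 0, 0.24, 0]
    - [0, 0, 0.36, 0]
    - [0, 0, 0.48, 0]
    - [0, 0, 0.6, 0]
    - [0, 0, 0.7, 0]
    - [0, 0, 0.8, 0]
    - [0, 0, 0.9, 0]
    - [0, 0, 0.98, 0]
    - [0, 0, 0.98, 0]

```text
time_s: 8.23
tcp_pos: [0.5648, -0.0436, 0.0466]
tcp_rot: [-0.001, 0.118, 0.993, -0.0]
wrist_force: [-1.5, 0.1, -0.8]
grip_width: 0.996
gripper_force: 0.0
```

```bash
python3 g.py "[.566,-.0423,.048]"
python3 - <<'E'
from h import *
print(ctrl.tcp_to_tips)
# ring centre by ellipse fits, from w2? use scene/side bright ring near known spot
for n in('scene','side'):
    im,d=ctrl.camera(n); C=cal(n); g=cv2.cvtColor(im,cv2.COLOR_RGB2GRAY).astype(float)
    v,u=np.mgrid[:384,:512]; P=unproj(np.c_[u.ravel(),v.ravel()].astype(float),np.ones(384*512),C)
    c=C[2][:3,3]; D=P-c; X=c+D*((0.004-c[2])/D[:,2])[:,None]
    for nm,q in(('ring',[.5368,-.169]),):
        r=np.hypot(*(X[:,:2]-q).T); m=r<.043; bg=np.median(g.ravel()[m]); k=m&(g.ravel()>bg+25)
        Y=X[k]; (cx,cy),ax,a=cv2.fitEllipse((Y[:,:2]*1000).astype(np.float32)); print(n,nm,k.sum(),round(cx,1),round(cy,1),np.round(ax,1))
E
```

```text
t 8.2333 tcp [ 0.5648 -0.0436  0.0466] units [-0.008  0.015 -0.014] ty ang 76.49 j6 [-0.08  0.47 -0.22  0.88  0.    0.16] w 0.996126563440586 F [-1.5  0.1 -0.8]
0.025
scene ring 11 577.1 -182.5 [ 9.2 19. ]
side ring 146 540.6 -168.9 [71.  71.6]
```

step_arm:
  motion:
    - [0, 0, 0, 0]
    - [0, 0, 0, 0]
    - [0, 0, 0, 0]
    - [0, 0, 0, 0]
    - [0, 0, 0, 0]
    - [0, 0, 0, 0]
    - [0, 0, 0, 0]
    - [0, 0, 0, 0]
    - [0, 0, 0, 0]
    - [0, 0, 0, 0]
  grip: -1
  newtons: 30

```text
time_s: 9.17
tcp_pos: [0.5662, -0.0437, 0.0491]
tcp_rot: [0.001, 0.118, 0.993, 0.0]
wrist_force: [-1.4, 0.2, 5.2]
grip_width: 0.644
gripper_force: 30.9
```

```bash
python3 g.py "[.5395,-.169,.047]"
python3 - <<'E'
from h import *
o=dict(tcp_pos=np.array([.524,.0395,.2062]),tcp_rot=[0,.118,.993,0])
for n,f in(('scene','scene'),('side','side'),('wrist','w2')):
    g=cv2.cvtColor(cv2.imread(f'pics/{f}.png'),cv2.COLOR_BGR2GRAY).astype(float); C=cal(n,o)
    v,u=np.mgrid[:384,:512]; P=unproj(np.c_[u.ravel(),v.ravel()].astype(float),np.ones(384*512),C)
    c=C[2][:3,3]; D=P-c; X=c+D*((0.004-c[2])/D[:,2])[:,None]; g=g.ravel()
    q=np.array([.539,-.169])
    for i in range(6):
        r=np.hypot(*(X[:,:2]-q).T); bg=np.median(g[r<.028]); k=(r<.041)&(r>.028)&(g>bg+20)
        if k.sum()<12: break
        (cx,cy),ax,a=cv2.fitEllipse((X[k,:2]*1000).astype(np.float32)); q=np.array([cx,cy])/1000
    print(n,k.sum(),bg,q.round(4),np.round(ax,1))
    # board strip: dark pixels near strip, principal axis of region within box (excluding tongue)
    for a in np.radians([75,76,77,78,79,80]):
        y=np.array([np.cos(a),np.sin(a)]); x=np.array([y[1],-y[0]]); L=(X[:,:2]-q)@np.c_[x,y]
        # left edge x=-0.06 : mean location of dark->light transitions vs y
        s=[]
        for lo in np.arange(-.16,.16,.02):
            m=(np.abs(L[:,1]-lo-.01)<.01)&(L[:,0]>-.08)&(L[:,0]<-.04)
            if m.sum()>5:
                t=(bg+g[m].max())/2; s.append((lo+.01,-.04-.04*np.mean(g[m]<t)))
        
        if len(s)>5:
            s=np.array(s); s=s[np.abs(s[:,1]-np.median(s[:,1]))<.004]; p=np.polyfit(s[:,0],s[:,1],1); print('  ',np.degrees(a).round(1),'slope deg',np.degrees(p[0]).round(2),len(s),p[1].round(4))
E
```

```text
t 9.1667 tcp [ 0.5662 -0.0437  0.0491] units [-0.033 -1.281  0.02 ] ty ang 76.49 j6 [-0.08  0.47 -0.21  0.89  0.    0.16] w 0.6441387944985417 F [-1.4  0.2  5.2]
scene 29 94.0 [ 0.5413 -0.1691] [70.2 71.2]
   75.0 slope deg -0.97 14 -0.0589
   76.0 slope deg -0.13 14 -0.0591
   77.0 slope deg 0.9 14 -0.0593
   78.0 slope deg 2.14 10 -0.0592
   79.0 slope deg 2.78 8 -0.0594
   80.0 slope deg 3.55 6 -0.0595
side 147 103.0 [ 0.5407 -0.169 ] [70.9 71.6]
   75.0 slope deg -1.27 16 -0.0612
   76.0 slope deg -0.25 16 -0.0611
   77.0 slope deg 0.75 16 -0.0611
   78.0 slope deg 1.52 12 -0.0612
   79.0 slope deg 2.21 10 -0.0613
   80.0 slope deg 3.58 6 -0.0617
wrist 539 82.0 [ 0.5404 -0.1689] [71.3 71.7]
   75.0 slope deg -1.31 14 -0.0612
   76.0 slope deg -0.29 14 -0.0612
   77.0 slope deg 0.79 14 -0.0612
   78.0 slope deg 1.71 12 -0.0612
   79.0 slope deg 2.7 9 -0.0612
   80.0 slope deg 3.69 7 -0.0612
```

step_arm:
  motion:
    - [0, -0.04, 0, 0]
    - [-0.005, -0.1, 0, 0]
    - [-0.005, -0.17, 0, 0]
    - [-0.01, -0.24, 0, 0]
    - [-0.01, -0.31, 0, 0]
    - [-0.01, -0.38, 0, 0]
    - [-0.015, -0.45, 0, 0]
    - [-0.02, -0.52, 0, 0]
    - [-0.02, -0.58, 0, 0]
    - [-0.022, -0.64, 0, 0]

```text
time_s: 10.0
tcp_pos: [0.5535, -0.1065, 0.0491]
tcp_rot: [0.001, 0.117, 0.993, 0.001]
wrist_force: [0.8, 5.4, 6.3]
grip_width: 0.651
gripper_force: 31.2
```

step_arm:
  motion:
    - [0, -0.07, 0, 0]
    - [-0.005, -0.14, 0, 0]
    - [-0.005, -0.22, 0, 0]
    - [-0.01, -0.3, 0, 0]
    - [-0.01, -0.38, 0, 0]
    - [-0.01, -0.46, 0, 0]
    - [-0.015, -0.53, 0, 0]
    - [-0.02, -0.59, 0, 0]
    - [-0.022, -0.63, 0, 0]
    - [-0.022, -0.638, 0, 0]

```text
time_s: 10.83
tcp_pos: [0.5406, -0.1695, 0.0491]
tcp_rot: [0.001, 0.118, 0.993, 0.0]
wrist_force: [1.5, 5.6, 7.2]
grip_width: 0.645
gripper_force: 31.2
```

```bash
python3 g.py "[.5407,-.169,.047]"
python3 - <<'E'
from m import *
for n in('side','scene'):
    I=ctrl.camera(n)
    for c,P,uv in pts(n,'lamp',im=I)[:2]:
        zt=np.percentile(P[:,2],95); S=P[P[:,2]>zt-.006];mec=cv2.minEnclosingCircle(S[:,:2].astype(np.float32)); print(n,c,len(S),zt.round(4),np.round(mec[0],4),round(mec[1],4))
E
```

```text
t 10.8333 tcp [ 0.5406 -0.1695  0.0491] units [0.001 0.005 0.021] ty ang 76.47 j6 [-0.3   0.47 -0.22  0.88  0.   -0.07] w 0.6448222446676659 F [1.5 5.6 7.2]
scene 0.76 98 0.0588 [ 0.5528 -0.1726] 0.0241
```

step_arm:
  motion:
    - [0, 0, 0, 0]
    - [0, 0, 0, 0]
    - [0, 0, 0, 0]
    - [0, 0, 0, 0]
    - [0, 0, 0, 0]
    - [0, 0, 0, 0]
    - [0, 0, 0, 0]
    - [0, 0, -0.1, 0]
    - [0, 0, -0.25, 0]
    - [0, 0, -0.4, 0]
  grip: 1

```text
time_s: 11.87
tcp_pos: [0.5399, -0.1689, 0.0892]
tcp_rot: [-0.0, 0.118, 0.993, 0.0]
wrist_force: [0.2, 0.1, 1.2]
grip_width: 0.997
gripper_force: 0.0
```

step_arm:
  motion:
    - [0, 0, -0.15, 0]
    - [0, 0, -0.3, 0]
    - [0, 0, -0.45, 0]
    - [0, 0, -0.6, 0]
    - [0, 0.05, -0.75, 0]
    - [0, 0.15, -0.9, 0]
    - [0, 0.25, -1, 0]
    - [0, 0.4, -1, 0]
    - [0, 0.55, -1, 0]
    - [0, 0.7, -1, 0]

```text
time_s: 12.7
tcp_pos: [0.5567, -0.1, 0.1889]
tcp_rot: [0.0, 0.118, 0.993, -0.0]
wrist_force: [0.6, 0.3, -0.4]
grip_width: 0.999
gripper_force: 0.0
```

```bash
python3 g.py "[.522,.213,.25]"; python3 w.py w3 lamp ring jar
python3 - <<'E'
from m import *
for n in('side','scene'):
    I=ctrl.camera(n)
    for q in('lamp','jar'):
      for c,P,uv in pts(n,q,im=I)[:2]:
        zt=np.percentile(P[:,2],95); S=P[P[:,2]>zt-.006];mec=cv2.minEnclosingCircle(S[:,:2].astype(np.float32)); print(n,q,c,len(S),zt.round(4),np.round(mec[0],4),round(mec[1],4))
E
```

```text
t 12.7 tcp [ 0.5567 -0.1     0.1889] units [ 1.068  2.962 -0.611] ty ang 76.49 j6 [-0.18  0.37  0.    1.21  0.    0.06] w 0.998791556319932 F [ 0.6  0.3 -0.4]
[ 0.5567 -0.1     0.1889]
lamp [([0.5466, -0.1628, 0.0079], 0.62)]
  tr 0.63 3196 px [155 153] [219 218] zt 0.0604 top [ 0.5394 -0.1686] mec [ 0.5406 -0.1693] 0.0267
ring []
  tr 0.82 33621 px [ 30 121] [361 354] zt 0.0058 top [ 0.5682 -0.1604] mec [ 0.588 -0.18 ] 0.2082
jar [([0.5021, -0.2982, 0.0066], 0.77)]
  tr 0.76 4299 px [  1 155] [ 99 221] zt 0.0901 top [ 0.5046 -0.2921] mec [ 0.5058 -0.294 ] 0.0222
side lamp 0.69 336 0.0602 [ 0.5413 -0.1692] 0.0279
side jar 0.6 273 0.0896 [ 0.5047 -0.2949] 0.0217
scene lamp 0.59 227 0.0586 [ 0.5434 -0.1682] 0.0264
scene jar 0.63 139 0.0886 [ 0.5077 -0.2954] 0.0222
```

View pics/w3.png

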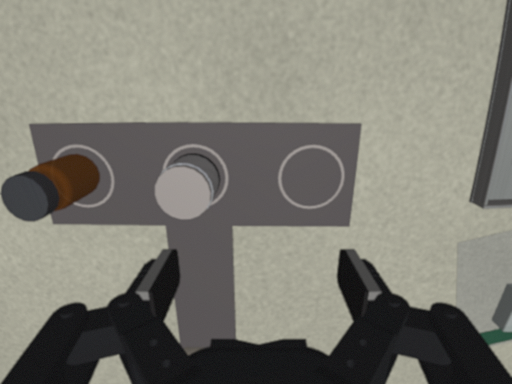

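step_arm:
  motion:
    - [0.03, 0.1, 0, 0]
    - [0.06, 0.2, 0, 0]
    - [0.09, 0.3, 0, 0]
    - [0.12, 0.4, 0, 0]
    - [0.15, 0.5, 0, 0]
    - [0.18, 0.6, 0, 0]
    - [0.21, 0.7, 0, 0]
    - [0.24, 0.8, 0, 0]
    - [0.27, 0.9, 0, 0]
    - [0.3, 1, 0, 0]

```text
time_s: 14.18
tcp_pos: [0.5506, 0.0044, 0.1883]
tcp_rot: [-0.0, 0.118, 0.993, 0.0]
wrist_force: [-0.3, -0.5, -0.5]
grip_width: 0.999
gripper_force: 0.0
```

step_arm:
  motion:
    - [0.03, 0.1, 0, 0.07]
    - [0.06, 0.2, 0, 0.14]
    - [0.09, 0.3, 0, 0.21]
    - [0.12, 0.4, 0, 0.28]
    - [0.15, 0.5, 0, 0.35]
    - [0.18, 0.6, 0, 0.42]
    - [0.21, 0.7, 0, 0.49]
    - [0.24, 0.8, 0, 0.56]
    - [0.27, 0.9, 0, 0.63]
    - [0.3, 1, 0, 0.7]

```text
time_s: 15.02
tcp_pos: [0.5447, 0.1086, 0.1883]
tcp_rot: [0.0, 0.29, 0.957, -0.0]
wrist_force: [-0.2, -0.9, 0.3]
grip_width: 1.002
gripper_force: 0.0
```

step_arm:
  motion:
    - [0.03, 0.04, -0.01, 0.1]
    - [0.06, 0.08, -0.02, 0.2]
    - [0.09, 0.12, -0.03, 0.3]
    - [0.12, 0.16, -0.04, 0.4]
    - [0.16, 0.2, -0.05, 0.5]
    - [0.2, 0.24, -0.06, 0.6]
    - [0.24, 0.28, -0.07, 0.7]
    - [0.28, 0.32, -0.08, 0.8]
    - [0.3, 0.36, -0.1, 0.9]
    - [0.3, 0.36, -0.1, 1]
  grip: 0.3

```text
time_s: 15.85
tcp_pos: [0.5397, 0.1554, 0.1986]
tcp_rot: [0.0, 0.517, 0.856, 0.0]
wrist_force: [0.5, -0.0, -0.4]
grip_width: 0.649
gripper_force: 0.0
```

```bash
python3 g.py "[.522,.213,.106]"; python3 w.py w4 flask tray bottle_a
```

```text
t 15.85 tcp [0.5397 0.1554 0.1986] units [0.592 0.11  0.926] ty ang 27.68 j6 [0.28 0.36 0.01 1.23 0.   1.37] w 0.6490030032948004 F [ 0.5 -0.  -0.4]
[0.5397 0.1554 0.1986]
flask [([0.5281, 0.2126, 0.0014], 0.83)]
  tr 0.98 1848 px [243 108] [301 151] zt 0.1071 top [0.5226 0.2128] mec [0.523  0.2124] 0.0142
  shoulder 575 [0.5199 0.2137 0.0693] [array([522.9698, 212.6553]), array([49.482 , 23.9188]), np.float64(15.0622)]
tray [([0.5263, 0.2213, -0.0022], 0.57), ([0.4413, 0.2293, -0.0], 0.26)]
  tr 0.89 22474 px [135   0] [401 231] zt 0.0243 top [0.514  0.2219] mec [0.5247 0.2187] 0.1446
bottle_a [([0.6041, 0.2013, 0.0074], 0.81), ([0.4432, 0.2329, 0.0034], 0.58)]
  tr 0.89 2301 px [314 150] [376 208] zt 0.1071 top [0.6034 0.2039] mec [0.6041 0.2036] 0.0143
```

View pics/w4.png

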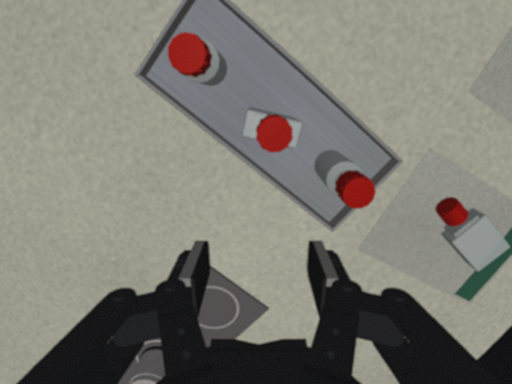

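step_arm:
  motion:
    - [0.06, 0.02, 0, 0.05]
    - [0.12, 0.03, 0, 0.1]
    - [0.2, 0.04, 0.05, 0.15]
    - [0.28, 0.05, 0.1, 0.2]
    - [0.36, 0.07, 0.15, 0.25]
    - [0.44, 0.09, 0.2, 0.3]
    - [0.52, 0.1, 0.25, 0.36]
    - [0.57, 0.11, 0.3, 0.41]
    - [0.583, 0.116, 0.35, 0.429]
    - [0.583, 0.116, 0.4, 0.429]

```text
time_s: 17.03
tcp_pos: [0.5228, 0.2113, 0.1579]
tcp_rot: [0.0, 0.605, 0.796, -0.0]
wrist_force: [-0.2, 0.3, -0.5]
grip_width: 0.65
gripper_force: 0.0
```

```bash
python3 g.py "[.5229,.2125,.109]"
```

```text
t 17.0333 tcp [0.5228 0.2113 0.1579] units [0.011 0.004 0.489] ty ang 15.55 j6 [ 0.38  0.38 -0.06  1.13 -0.    1.68] w 0.6496243157814335 F [-0.2  0.3 -0.5]
```

step_arm:
  motion:
    - [0.01, 0, 0.06, 0]
    - [0.01, 0, 0.12, 0]
    - [0.01, 0, 0.18, 0]
    - [0.01, 0, 0.24, 0]
    - [0.01, 0, 0.3, 0]
    - [0.01, 0, 0.36, 0]
    - [0.01, 0, 0.42, 0]
    - [0.01, 0, 0.47, 0]
    - [0.01, 0, 0.489, 0]
    - [0.01, 0, 0.489, 0]

```text
time_s: 17.87
tcp_pos: [0.5223, 0.212, 0.1089]
tcp_rot: [-0.0, 0.605, 0.796, -0.0]
wrist_force: [-0.8, -0.0, 0.6]
grip_width: 0.65
gripper_force: 0.0
```

step_arm:
  motion:
    - [0, 0, 0, 0]
    - [0, 0, 0, 0]
    - [0, 0, 0, 0]
    - [0, 0, 0, 0]
    - [0, 0, 0, 0]
    - [0, 0, 0, 0]
    - [0, 0, 0, 0]
    - [0, 0, 0, 0]
    - [0, 0, 0, 0]
    - [0, 0, 0, 0]
  grip: -1
  newtons: 25

```text
time_s: 18.7
tcp_pos: [0.5229, 0.2122, 0.1097]
tcp_rot: [0.0, 0.605, 0.796, 0.0]
wrist_force: [0.9, 0.2, 6.0]
grip_width: 0.307
gripper_force: 25.0
```

```bash
python3 g.py "[.5229,.2125,.109]"
python3 - <<'E'
from m import *
# tray wall geometry from earlier wrist frame w4 not stored with depth; use scene+side depth
for n in('scene','side'):
    I=ctrl.camera(n)
    for c,P,uv in pts(n,'tray',im=I)[:1]:
        P=P[(P[:,2]>.018)&(P[:,2]<.03)]; print(n,len(P),cv2.minAreaRect((P[:,:2]*1000).astype(np.float32)))
E
```

```text
t 18.7 tcp [0.5229 0.2122 0.1097] units [0.003 0.001 0.007] ty ang 15.5 j6 [ 0.39  0.41 -0.14  1.02 -0.    1.69] w 0.3070227424801345 F [0.9 0.2 6. ]
scene 410 ((525.0548706054688, 218.9149169921875), (111.34171295166016, 272.09759521484375), 78.521484375)
side 335 ((525.0482177734375, 218.5552978515625), (116.09809112548828, 269.3113708496094), 78.4031753540039)
```

step_arm:
  motion:
    - [0, 0, -0.03, 0]
    - [0, 0, -0.06, 0]
    - [0, 0, -0.08, 0]
    - [0, 0, -0.08, 0.13]
    - [0, 0, -0.08, 0.28]
    - [0, 0, -0.08, 0.43]
    - [0, 0, -0.08, 0.58]
    - [0, 0, -0.08, 0.73]
    - [0, 0, -0.08, 0.86]
    - [0, 0, -0.08, 0.925]

```text
time_s: 19.73
tcp_pos: [0.5225, 0.2121, 0.1175]
tcp_rot: [-0.0, 0.773, 0.635, -0.0]
wrist_force: [0.3, 0.1, -0.4]
grip_width: 0.303
gripper_force: 24.7
```

```bash
python3 g.py "[.5229,.2125,.109]"
```

```text
t 19.7333 tcp [0.5225 0.2121 0.1175] units [0.005 0.003 0.085] ty ang -11.22 j6 [ 0.39  0.41 -0.13  1.04  0.    2.15] w 0.30306934266853025 F [ 0.3  0.1 -0.4]
```

step_arm:
  motion:
    - [0.05, 0, 0, 0]
    - [0.1, 0, 0, 0]
    - [0.16, 0, 0, 0]
    - [0.22, 0, 0, 0]
    - [0.28, 0, 0, 0]
    - [0.33, 0, 0, 0]
    - [0.38, 0, 0, 0]
    - [0.42, 0, 0, 0]
    - [0.44, 0, 0, 0]
    - [0.45, 0, 0, 0]

```text
time_s: 20.57
tcp_pos: [0.5312, 0.2566, 0.1174]
tcp_rot: [-0.0, 0.772, 0.636, -0.0]
wrist_force: [0.8, 0.2, -1.6]
grip_width: 0.303
gripper_force: 24.7
```

step_arm:
  motion:
    - [0.03, 0, 0, 0]
    - [0.06, 0, 0, 0]
    - [0.09, 0, 0, 0]
    - [0.12, 0, 0, 0]
    - [0.16, 0, 0, 0]
    - [0.2, 0, 0, 0]
    - [0.24, 0, 0, 0]
    - [0.28, 0, 0, 0]
    - [0.31, 0, 0, 0]
    - [0.33, 0, 0, 0]

```text
time_s: 21.4
tcp_pos: [0.5374, 0.2891, 0.1173]
tcp_rot: [-0.0, 0.772, 0.636, -0.0]
wrist_force: [-0.3, -2.7, -1.1]
grip_width: 0.308
gripper_force: 24.9
```

```bash
python3 g.py "[.5229,.2125,.109]"
cat > a.py <<'E'
from m import *
import sys
# fit lean of held flask: body points in tool-axes frame relative to TCP
o=ctrl.get_obs(); M=rot(o['tcp_rot']); ims=[]
for n in('scene','side','wrist'):
    I=ctrl.camera(n); ims.append(I[0])
    for c,P,uv in pts(n,'flask',o,im=I):
        L=(P-o['tcp_pos'])@M; L=L[np.abs(L).max(1)<.15]
        if len(L)<100: continue
        B=L[(L[:,2]>.045)&(L[:,2]<.095)]; 
        print(n,round(c,2),len(L),'centroid',L.mean(0).round(4),'zmax',np.percentile(L[:,2],98).round(4))
        if len(B)>60:
            # plane fit x = a*z + b*y + c (robust)
            w=np.ones(len(B))
            for i in range(15):
                A=np.c_[B[:,2],B[:,1],np.ones(len(B))]; p=np.linalg.lstsq(A*w[:,None],B[:,0]*w,rcond=None)[0]; r=B[:,0]-A@p; w=1/(1+(r/.001)**2)
            print('   plane lean deg',np.degrees(np.arctan(p[0])).round(2),'yaw',np.degrees(np.arctan(p[1])).round(2),'x@z=.1',(p[0]*.0+p[2]).round(4),'inl',int((abs(r)<.002).sum()),len(B))
save(np.vstack([ims[0][150:342,200:456],ims[1][100:292,100:356]]).repeat(2,0).repeat(2,1)[:768],sys.argv[1])
E
python3 a.py a1
```

```text
t 21.4 tcp [0.5374 0.2891 0.1173] units [-0.779  0.003  0.083] ty ang -10.99 j6 [0.49 0.5  0.01 1.09 0.   2.26] w 0.30759189383365676 F [-0.3 -2.7 -1.1]
scene 0.78 496 centroid [ 0.0585 -0.0672  0.0599] zmax 0.1162
   plane lean deg 11.61 yaw -44.91 x@z=.1 -0.0175 inl 67 262
scene 0.51 167 centroid [-0.0278  0.0182  0.0594] zmax 0.1072
   plane lean deg -21.96 yaw 14.58 x@z=.1 -0.0064 inl 34 125
side 0.96 421 centroid [ 0.0501 -0.0749  0.0641] zmax 0.116
   plane lean deg -6.16 yaw -26.59 x@z=.1 0.0177 inl 56 234
side 0.6 472 centroid [-0.0261 -0.0028  0.0508] zmax 0.093
   plane lean deg -19.28 yaw -0.27 x@z=.1 -0.0109 inl 146 266
wrist 0.93 3222 centroid [-0.0019 -0.0005  0.021 ] zmax 0.0924
   plane lean deg -19.42 yaw -0.57 x@z=.1 0.0135 inl 610 610
wrist 0.7 6820 centroid [ 0.0611 -0.0698  0.0441] zmax 0.1093
   plane lean deg 7.27 yaw -44.1 x@z=.1 -0.0085 inl 1330 3130
wrist 0.42 1218 centroid [-0.0573  0.0779  0.0841] zmax 0.1099
   plane lean deg 1.05 yaw 14.64 x@z=.1 -0.0773 inl 475 809
```

step_arm:
  motion:
    - [0.01, 0, 0, 0]
    - [0.015, 0, 0, 0]
    - [0.015, 0, 0, 0]
    - [-0.05, 0, 0, 0]
    - [-0.12, 0, 0, 0]
    - [-0.2, 0, 0, 0]
    - [-0.2, 0, -0.1, 0]
    - [-0.2, 0, -0.2, 0]
    - [-0.2, 0, -0.25, 0]
    - [-0.2, 0, -0.25, 0]

```text
time_s: 22.53
tcp_pos: [0.5346, 0.2697, 0.1445]
tcp_rot: [0.0, 0.772, 0.636, 0.002]
wrist_force: [0.0, -0.3, -1.0]
grip_width: 0.302
gripper_force: 24.9
```

```bash
python3 g.py "[.5229,.2125,.109]";python3 a.py a2 | grep -A1 -E "centroid \[-0\.0(0|2|1)"
```

```text
t 22.5333 tcp [0.5346 0.2697 0.1445] units [-0.584 -0.007  0.354] ty ang -11.0 j6 [0.47 0.45 0.02 1.13 0.   2.23] w 0.3019282046562301 F [ 0.  -0.3 -1. ]
side 0.91 536 centroid [-0.0244 -0.0035  0.0568] zmax 0.1435
   plane lean deg -19.25 yaw -3.02 x@z=.1 -0.0104 inl 173 296
--
wrist 0.98 3330 centroid [-0.0019 -0.0003  0.0217] zmax 0.0939
   plane lean deg -19.07 yaw -0.64 x@z=.1 0.0133 inl 605 605
```

View pics/a2.png

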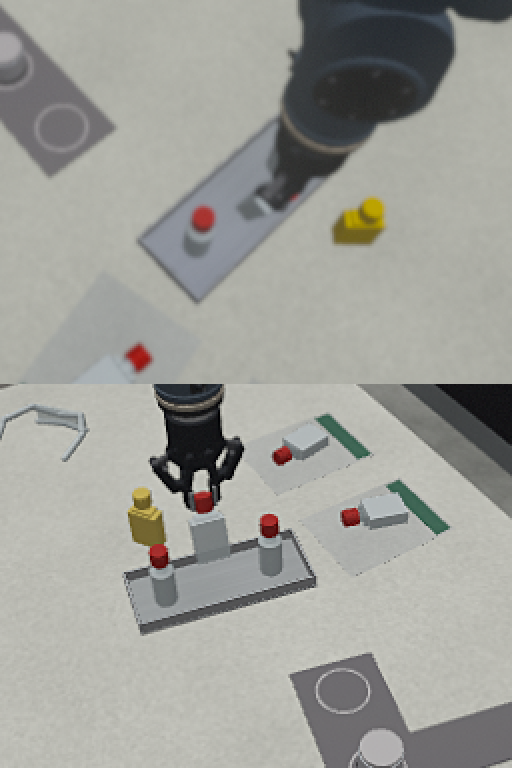

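step_arm:
  motion:
    - [0, 0, -0.05, 0]
    - [0, 0, -0.14, 0]
    - [0, 0, -0.25, -0.08]
    - [0, 0, -0.36, -0.18]
    - [0, 0, -0.48, -0.28]
    - [0, 0, -0.6, -0.38]
    - [0, 0, -0.72, -0.48]
    - [0, 0, -0.84, -0.58]
    - [0, 0, -0.95, -0.68]
    - [0, 0, -1, -0.76]

```text
time_s: 23.67
tcp_pos: [0.534, 0.2692, 0.2448]
tcp_rot: [0.0, 0.637, 0.771, 0.001]
wrist_force: [0.9, 0.5, -0.6]
grip_width: 0.304
gripper_force: 25.0
```

step_arm:
  motion:
    - [-0.05, -0.01, 0, -0.03]
    - [-0.12, -0.02, 0, -0.08]
    - [-0.22, -0.04, 0, -0.16]
    - [-0.33, -0.06, 0, -0.24]
    - [-0.44, -0.08, 0, -0.33]
    - [-0.55, -0.1, 0, -0.42]
    - [-0.66, -0.12, 0, -0.51]
    - [-0.77, -0.14, 0, -0.6]
    - [-0.88, -0.17, 0, -0.68]
    - [-0.98, -0.19, 0, -0.76]

```text
time_s: 24.5
tcp_pos: [0.533, 0.1682, 0.2424]
tcp_rot: [-0.0, 0.48, 0.877, -0.0]
wrist_force: [0.7, 0.3, -1.2]
grip_width: 0.308
gripper_force: 25.0
```

step_arm:
  motion:
    - [-0.1, -0.06, 0, -0.08]
    - [-0.2, -0.12, 0, -0.15]
    - [-0.3, -0.19, 0, -0.23]
    - [-0.4, -0.25, 0, -0.3]
    - [-0.49, -0.31, 0, -0.38]
    - [-0.58, -0.37, 0, -0.45]
    - [-0.68, -0.43, 0, -0.53]
    - [-0.78, -0.5, 0, -0.6]
    - [-0.87, -0.56, 0, -0.68]
    - [-0.968, -0.62, 0, -0.76]

```text
time_s: 25.33
tcp_pos: [0.5328, 0.0534, 0.2425]
tcp_rot: [-0.0, 0.306, 0.952, -0.0]
wrist_force: [-0.2, 0.5, -0.3]
grip_width: 0.305
gripper_force: 25.0
```

step_arm:
  motion:
    - [-0.07, -0.1, 0, -0.08]
    - [-0.14, -0.2, 0, -0.15]
    - [-0.21, -0.29, 0, -0.23]
    - [-0.28, -0.39, 0, -0.3]
    - [-0.35, -0.49, 0, -0.38]
    - [-0.42, -0.58, 0, -0.46]
    - [-0.48, -0.68, 0, -0.54]
    - [-0.54, -0.77, 0, -0.62]
    - [-0.61, -0.86, 0, -0.7]
    - [-0.67, -0.935, 0, -0.76]

```text
time_s: 26.17
tcp_pos: [0.5326, -0.0617, 0.2425]
tcp_rot: [-0.0, 0.121, 0.993, -0.0]
wrist_force: [0.3, -0.1, -1.4]
grip_width: 0.304
gripper_force: 25.0
```

```bash
python3 g.py "[.518,-.1634,.2495]"
```

```text
t 26.1667 tcp [ 0.5326 -0.0617  0.2425] units [-0.102 -1.022 -0.07 ] ty ang 76.15 j6 [-0.12  0.29  0.03  1.31 -0.    0.13] w 0.30355909193059055 F [ 0.3 -0.1 -1.4]
```

step_arm:
  motion:
    - [-0.01, -0.1, -0.01, 0]
    - [-0.02, -0.2, -0.02, 0]
    - [-0.03, -0.31, -0.03, 0]
    - [-0.05, -0.43, -0.04, 0]
    - [-0.06, -0.55, -0.05, 0]
    - [-0.07, -0.67, -0.06, 0]
    - [-0.08, -0.79, -0.07, 0]
    - [-0.09, -0.9, -0.07, 0]
    - [-0.1, -0.97, -0.07, 0]
    - [-0.102, -1, -0.07, 0]

```text
time_s: 27.0
tcp_pos: [0.5187, -0.1615, 0.2493]
tcp_rot: [-0.0, 0.122, 0.993, -0.0]
wrist_force: [-0.4, -0.8, -1.0]
grip_width: 0.31
gripper_force: 25.0
```

```bash
cat > f.py <<'E'
from m import *
import sys
o=ctrl.get_obs(); a=np.radians(76.2); F=np.array([.5407,-.169,.18])
y=np.array([np.cos(a),np.sin(a),0]); l=np.array([y[1],-y[0],0]); X=l*np.cos(np.radians(20))+np.array([0,0,np.sin(np.radians(20))]); Z=np.cross(X,y); W=np.c_[X,y,Z]
print('tcp',o['tcp_pos'].round(4),o['time_s'])
for n in('scene','side','wrist'):
    I=ctrl.camera(n); 
    if n=='side': save(I[0][120:360,240:480].repeat(2,0).repeat(2,1),sys.argv[1])
    for q in('flask_mid','flask_cap','camera_head'):
        print(n,q,[(((np.array(r['position'])-F)@W*1000).round(1).tolist(),round(r['confidence'],2)) for r in ctrl.pinpoint(n,q) if np.linalg.norm(r['position']-F)<.3][:2])
    for c,P,uv in pts(n,'flask',o,im=I):
        L=(P-F)@W*1000; L=L[np.abs(L).max(1)<90]
        if len(L)<60: continue
        B=L[(abs(L[:,2])<28)&(abs(L[:,1])<28)&(abs(L[:,0])<30)]
        if len(B)>40: print('  y range',np.percentile(B[:,1],[2,98]).round(1),'z range all',np.percentile(L[:,2],[1,99]).round(1),len(B))
        w=np.ones(len(B))
        if len(B)>40:
            for i in range(20):
                A=np.c_[B[:,2],B[:,1],np.ones(len(B))]; p=np.linalg.lstsq(A*w[:,None],B[:,0]*w,rcond=None)[0]; r=B[:,0]-A@p; w=1/(1+(r/1)**2)
            print('  face: lean err',np.degrees(np.arctan(p[0])).round(2),'yaw err',np.degrees(np.arctan(p[1])).round(2),'x',p[2].round(1),int((abs(r)<2).sum()))
E
python3 f.py f1
```

```text
tcp [ 0.5187 -0.1615  0.2493] 27.0
scene flask_mid [([1.5, 1.3, 4.4], 0.65)]
scene flask_cap [([-60.4, 0.3, -162.4], 0.26), ([-60.2, -0.3, -169.2], 0.16)]
scene camera_head [([177.9, 0.5, 2.1], 0.58)]
  y range [-18.6  27.8] z range all [-32.3  67. ] 327
  face: lean err 0.83 yaw err -0.65 x 12.0 217
side flask_mid [([1.2, 3.5, 1.0], 0.77), ([-57.8, -2.1, -166.5], 0.5)]
side flask_cap [([-2.0, 3.2, 61.2], 0.65)]
side camera_head [([182.5, 2.8, -0.6], 0.63)]
  y range [-23.6  -8.3] z range all [-32.3  69.5] 152
  face: lean err -1.7 yaw err 31.19 x 12.0 23
wrist flask_mid [([1.8, 4.1, -1.0], 0.75)]
wrist flask_cap [([-1.6, 12.5, 65.5], 0.75)]
wrist camera_head []
  y range [-20.   24.8] z range all [-23.3  71. ] 599
  face: lean err 0.89 yaw err 0.77 x -12.7 599
```

View pics/f1.png

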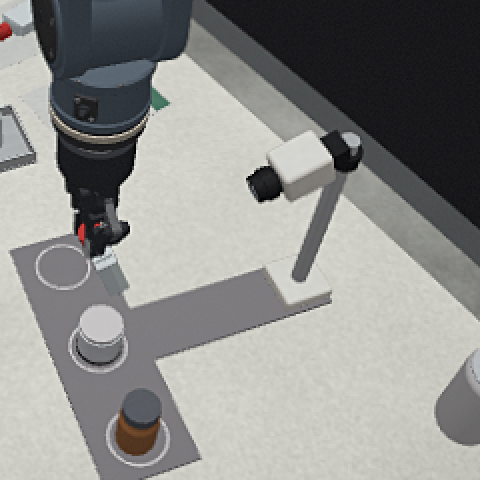

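step_arm:
  motion:
    - [0, -0.01, 0, 0]
    - [0, -0.02, 0, 0]
    - [0, -0.02, 0, 0]
    - [0, -0.02, 0, 0]
    - [0, -0.02, 0, 0]
    - [0, -0.02, 0, 0]
    - [0, -0.02, 0, 0]
    - [0, -0.02, 0, 0]
    - [0, -0.02, 0, 0]
    - [0, -0.02, 0, 0]

```text
time_s: 28.58
tcp_pos: [0.5184, -0.1622, 0.2494]
tcp_rot: [0.0, 0.121, 0.993, -0.0]
wrist_force: [0.5, -0.3, -1.1]
grip_width: 0.302
gripper_force: 25.0
```

```bash
python3 f.py f2; python3 g.py "[.518,-.1634,.2495]"
```

```text
tcp [ 0.5184 -0.1622  0.2494] 28.5833
scene flask_mid [([0.5, 2.4, 6.6], 0.68)]
scene flask_cap [([1.8, 2.2, 65.5], 0.76)]
scene camera_head [([177.2, -1.7, 0.7], 0.93)]
  y range [-21.1  27.2] z range all [-32.3  66.6] 329
  face: lean err 0.8 yaw err 0.24 x 11.8 216
side flask_mid [([2.8, 2.6, 2.4], 0.7)]
side flask_cap []
side camera_head [([179.5, 4.1, -0.6], 0.92)]
  y range [-25.6 -22.4] z range all [-26.3  68.8] 131
  face: lean err -1.48 yaw err 33.24 x 14.7 27
wrist flask_mid [([1.8, 0.3, -0.0], 0.65)]
wrist flask_cap [([-0.1, 10.0, 67.7], 0.78)]
wrist camera_head []
  y range [-20.9  23.7] z range all [-24.6  71.2] 616
  face: lean err 0.87 yaw err 0.67 x -12.8 616
t 29.3333 tcp [ 0.5184 -0.1622  0.2494] units [ 0.001 -0.012 -0.001] ty ang 76.09 j6 [-0.3   0.3   0.07  1.33  0.   -0.06] w 0.30551670344366866 F [ 0.   0.2 -2.1]
```

step_arm:
  motion:
    - [0, -0.012, 0, 0]
    - [0, -0.012, 0, 0]
    - [0, -0.012, 0, 0]
    - [0, -0.012, 0, 0]
    - [0, -0.012, 0, 0]
    - [0, -0.012, 0, 0]
    - [0, -0.012, 0, 0]
    - [0, -0.012, 0, 0]
    - [0, -0.012, 0, 0]
    - [0, -0.012, 0, 0]

```text
time_s: 30.17
tcp_pos: [0.5181, -0.1634, 0.2494]
tcp_rot: [0.0, 0.121, 0.993, -0.0]
wrist_force: [0.1, 0.5, -0.9]
grip_width: 0.307
gripper_force: 25.0
```

```bash
python3 g.py "[.518,-.1634,.2495]"; python3 -c "
from bench import ctrl
print(ctrl.job_done())"
```

```text
t 30.1667 tcp [ 0.5181 -0.1634  0.2494] units [ 0.001 -0.    -0.001] ty ang 76.09 j6 [-0.31  0.3   0.07  1.33  0.   -0.06] w 0.30664330937460005 F [ 0.1  0.5 -0.9]
the job is handed in; nothing more can be done
None
```

I handed the job in at 30 s of the 54 s allowed: the lamp stands released on the middle ring (about 0.5 mm off by measurement), and the flask is held still at the focus point, leaned about 19° against the 20° asked; I saw no contact with the bottles or jar.

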